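# Seat the vial carrier plate in the spring-clip bracket of a shaker

## Task

Pick up the eared carrier plate by its grip and press it down into the bracket on top of the little shaker, one ear in each spring-lined slot, until it sits fully home and flat on the bracket floor with the end catches snapped over the ears. Let go of it, and do not disturb the beaker, the dropper bottle or the slide case.

Things in the scene. Friction and masses are not known exactly. Their poses are not given: they have to be found in the camera images.
- carrier: Aluminium plate 62 (x) x 90 (y) x 5 mm, about 150 g; at the middle of each short end an ear 16 mm wide (x), 5 mm thick sticks out 15 mm (120 mm over the ears, along y). Grey grip bar on its middle, 14 mm thick (x), 56 mm long (y), from 5 to 35 mm above the underside. Two rows of dark round spots flank the bar. Origin: centre of the underside; z up. The same turned half round.
- grip (a point): Point on the carrier's axis 22 mm above its underside, in the middle of the grip bar; axes as the carrier's. Take the bar here from above, across its 14 mm (along x). Fingertips may come down to the plate's face, 17 mm below this point.
- shaker: Mini shaker, fixed to the worktop: white box 106 (x) x 156 (y) mm, 30 mm high, knob and dark window on its front (-x) side, with an aluminium bracket on top. Origin: centre of its underside on the worktop; z up; x from front to back; y along the bracket.
- seat (a point): Centre of the flat bracket floor on the shaker, 34 mm above the worktop, axes as the shaker's. The carrier's origin comes here, its y axis along this y axis (either way round). Between the two end slots the bracket is open in front and behind. From about 22 mm above the floor the plate must be pressed straight down with some 5 to 20 N; it does not drop home by its own weight.
- slot_l (a point): Floor centre of the slot at the bracket's +y end, 60 mm from the seat. Open upward and to the middle, 26 mm high, 26 mm wide (x), 22 mm deep (y). Its two side walls carry leaf springs, 13 mm apart at rest, flaring to 25 mm at their tops 32 mm above the floor; they yield outward and pinch the 16 mm ear.
- slot_r (a point): Floor centre of the equal slot at the -y end. On the end wall of either slot leans a sprung catch: its face slopes from 67 mm out from the seat at 30 mm height in to a round nose 57.5 mm out, 7.5 mm above the floor. The ear's end (60 mm out) pushes it aside and it snaps back over the ear's upper edge when the plate is home.
- beaker: Bystander: clear glass beaker, 48 mm wide, 58 mm high, behind the work. Origin: centre of its underside.
- dropper_bottle: Bystander: brown dropper bottle, 31 mm wide, 70 mm high, behind the work. Origin: centre of its underside.
- slide_case: Bystander: green slide case, 36 x 91 x 32 mm, behind the work. Origin: centre of its underside.

How it is judged:
By the outcome, as a careful person would: the job done as asked, in the order asked, and still so for the second after the job is handed in, with the robot touching nothing.
It also fails if it takes over 48 s, if anything falls off the work surface, if the arm or the gripper's body presses on something with over 40 N, if the wrist force passes 120 N, or if a joint passes its speed limit or range.

## Robot

A 6-joint arm with a two-finger parallel gripper is mounted at the origin on a cart in front of the work surface, level with it; the furniture and walls round the work are solid. World frame = base frame: x ahead of the robot, y to its left, z up, the work surface at z = 0. Lengths are in m, angles in rad, forces in N, time in s.
With the tool pointing down it reaches from about 0.35 to 0.775 m from the base axis. Payload 7.3 kg.
Tool frame: the origin (TCP) lies on the centre line of the jaws, within the pads' length; the fingertips stand 11 mm ahead of it and the grasp point (between the pads) lies 8 mm behind it; y points along the fingers, z is the direction in which the jaws open and shut, and the axes are right-handed (so a half turn about y gives the same grasp; the last joint's range is limited). The gripper opens to 92 mm and grips with 3 to 60 N. Pads are 19 mm wide; open, the fingers measure 130 mm over their backs; the gripper's body (75 mm by 190 mm) begins 47 mm behind the grasp point.
Start: joints at [1.087, 0.342, 1.524, -0, 1.275, -0.146], TCP at [0.174, 0.495, 0.238] pointing down, gripper open.
Joint ranges: [-2.53, 2.53], [-0.77, 2.02], [0.04, 2.7], [-1, 4.14], [0.28, 2.66], [-3.11, 3.11]. Speed limits (rad/s): [2.57, 2.57, 3.14, 3.14, 3.14, 3.14].

## Interface

Orientations are given as [roll, pitch, yaw] about the fixed x, y, z axes, in that order (R = Rz(yaw) Ry(pitch) Rx(roll)).
In Python, from cell import robot, cams gives the robot as it stands.
- The arm moves only by the tool apply_moves, never from a script. Its argument "plan" is a list of rows, each a list of 7 numbers: the shift along the tool's x, y, z in m, then the turn, a rotation vector about the tool's x, y, z in degrees, then the gripper command: -1 is fully open, 1 is shut, values between are in proportion. A call has exactly 5 rows; each row is the pose to reach, as a shift and turn from the pose commanded when the call began, along the tool's axes at that moment; what a row does not reach only later rows make up. A row lasts 1/8 s, in which the tool goes at most 62.5 mm and 10.7 degrees, less where a joint would pass 70% of its speed; a pose out of reach is approached as far as the arm can. A call with a gripper value outside its range is refused whole. The fingers move at their own pace and stop on an object; "squeeze" is the grip in N (left out, the last holds). Time passes only in rows, so rows that repeat a pose let the fingers close, or fill a call up. It gives the time, the measured TCP pose, the force and the opening at its end, in the units of the state.
- robot.observe(): the state, without advancing time (a new reading comes with each control period).
- cams.read_camera(name): name is "scene" or "top" or "wrist"; returns the picture (384x512x3 uint8, blue, green, red); there is no depth.
- cams.calibration(name): a dict with "fx", "fy", "cx", "cy" (pixels), "extrinsics" (4x4, takes a point from world to camera coordinates); the wrist camera has in their place "T_tool_cam" (4x4, takes a point from camera to tool coordinates, whose origin is the TCP and whose axes are the tool frame's). Camera axes: x right, y up, looking along -z (the intrinsics and any distortion apply to the point x, -y, -z); pixel columns grow to the right and rows downward; lengths in m; the calibration is good to about 2 mm. The wrist camera is an equidistant fisheye: a pixel r from the principal point sees the ray r / f radians off the axis. A picture is of the moment at which its call begins: read the wrist's pose just before it. calibration takes no time and is no camera call.
- robot.hand_in(): hands the job in, once; it reports no verdict.
The state is a dict: "time": time; "qpos": joint angles; "qvel": joint speeds; "joint_efforts": joint torques, N m; "tool_pos": TCP position; "tool_rot": TCP orientation; "contact_force": force on the tool from outside, world axes, zero at the start; "torque": the same for the moment, N m; "opening": finger opening in m.
Only numpy, scipy, OpenCV 4.12 (cv2) and the standard library are available. Lean on these libraries where they do the work, as an engineer would, in place of code of your own. Each camera call takes 0.05 s, during which the arm holds its last target. There are 200 camera calls.

## Working session

There is one attempt and no reset: what is moved stays moved. The work goes in short steps, Python scripts to look and compute and a tool call to move; the robot and the scene stay as the last step left them, time stands still between calls to the robot, and variables do not carry over. Pictures are saved under pics/ and viewed, about 8 in all and at most 12, crops included, and the job is handed in when it is done.

Besides the shell and the picture viewer there is one more tool, called after ">>>" by a JSON object that holds its "name" and its "arguments", one argument or row to a line. apply_moves: Moves the arm, as the interface text tells. Its arguments: {"type":"object","properties":{"plan":{"type":"array","items":{"type":"array","items":{"type":"number"}}},"squeeze":{"type":"number"}},"required":["plan"]}

```bash
mkdir -p pics; ls
python3 - <<'E'
from cell import robot,cams
import cv2,numpy as np
np.set_printoptions(precision=4,suppress=True)
print(robot.observe())
a=cams.read_camera("top");b=cams.read_camera("scene")
cv2.imwrite("pics/top0.png",a);cv2.imwrite("pics/scene0.png",b)
for n in("top","scene","wrist"):print(n,cams.calibration(n))
E
```

```text
pics
{'time': 0.0, 'qpos': array([ 1.087 ,  0.3428,  1.525 ,  0.    ,  1.2754, -0.146 ]), 'qvel': array([0.0005, 0.0011, 0.0007, 0.0004, 0.0014, 0.0006]), 'joint_efforts': array([  0.0008, -43.1249, -24.4222,   0.0718,   0.0557,  -0.0001]), 'tool_pos': array([0.1738, 0.495 , 0.237 ]), 'tool_rot': array([-1.5723,  0.0002, -0.3378]), 'contact_force': array([-0.9007,  0.6718,  1.0041]), 'torque': array([-0.0527,  0.0281, -0.0377]), 'opening': 0.09200342353615096}
top {'fx': 397.61366252148815, 'fy': 397.61366252148815, 'cx': 252.50154684671725, 'cy': 192.27563850247537, 'extrinsics': array([[-0.0067, -0.9999,  0.0105,  0.1085],
       [ 0.9888, -0.005 ,  0.149 , -0.6225],
       [-0.149 ,  0.0114,  0.9888, -0.8017],
       [ 0.    ,  0.    ,  0.    ,  1.    ]])}
scene {'fx': 481.78400115001824, 'fy': 481.78400115001824, 'cx': 252.62846706211164, 'cy': 192.07735508886105, 'extrinsics': array([[ 0.7177, -0.6964,  0.0062, -0.3498],
       [ 0.4421,  0.4624,  0.7686, -0.3597],
       [-0.5381, -0.5489,  0.6397, -0.5602],
       [ 0.    ,  0.    ,  0.    ,  1.    ]])}
wrist {'fx': 297.3186396354542, 'fy': 297.3186396354542, 'cx': 254.34375731210062, 'cy': 191.35567367543814, 'T_tool_cam': array([[-0.    , -0.9529, -0.3032, -0.0818],
       [ 0.0003,  0.3032, -0.9529, -0.1475],
       [ 1.    , -0.0001,  0.0003,  0.0015],
       [ 0.    ,  0.    ,  0.    ,  1.    ]])}
```

View pics/top0.png

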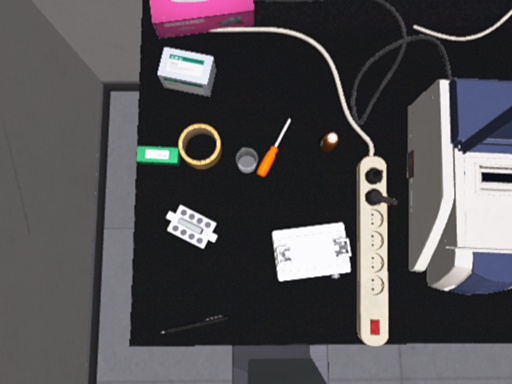

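View pics/scene0.png

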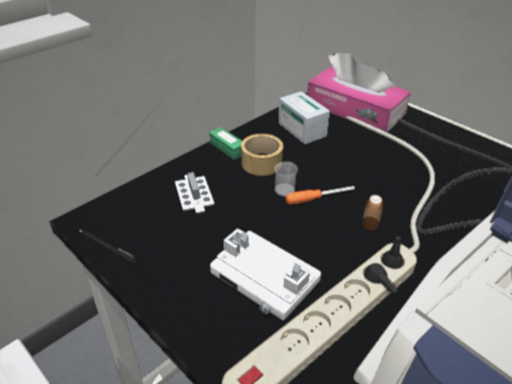

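The top view shows the carrier at about (191,226), with ears at (170,215) and (214,238). The shaker is at (311,251), with its slots at (283,254) and (342,247) and the knob at the front, (336,276). The bystanders are behind the work.

```bash
cat > h.py <<'E'
import cv2,numpy as np
from scipy.spatial.transform import Rotation as R
from cell import robot,cams
np.set_printoptions(precision=4,suppress=True)
def ray(name,uv,st=None):
    c=cams.calibration(name);u,v=uv
    p=np.array([(u-c['cx'])/c['fx'],(v-c['cy'])/c['fy']])
    if name=='wrist':
        th=np.hypot(*p);s=np.sin(th)/max(th,1e-9)
        d=np.array([p[0]*s,-p[1]*s,-np.cos(th)])
        T=np.eye(4);T[:3,:3]=R.from_euler('xyz',st['tool_rot']).as_matrix();T[:3,3]=st['tool_pos']
        T=T@c['T_tool_cam']
    else:
        d=np.array([p[0],-p[1],-1.]);T=np.linalg.inv(c['extrinsics'])
    return T[:3,3],T[:3,:3]@d
def onz(name,uv,z,st=None):
    o,d=ray(name,uv,st);return o+d*(z-o[2])/d[2]
def totool(st,p): # world displacement to target p, in tool axes
    return R.from_euler('xyz',st['tool_rot']).as_matrix().T@(np.array(p)-st['tool_pos'])
E
python3 - <<'E'
from h import *
im=cv2.imread("pics/top0.png")
g=cv2.cvtColor(im,cv2.COLOR_BGR2GRAY)
m=(g>90).astype(np.uint8)
n,l,s,c=cv2.connectedComponentsWithStats(m)
for seed,z in(((191,226),.005),((311,251),.03)):
    k=[i for i in range(1,n) if abs(c[i]-seed).max()<15 and s[i][4]>200]
    for i in k:
        cnt=max(cv2.findContours((l==i).astype(np.uint8),cv2.RETR_EXTERNAL,cv2.CHAIN_APPROX_NONE)[0],key=cv2.contourArea)
        W=np.array([onz('top',p[0],z)[:2] for p in cnt])
        r=cv2.minAreaRect((W*1000).astype(np.float32));print(c[i],s[i],r)
        print(cv2.boxPoints(r))
for uv,z in(((283,254),.05),((342,247),.05)):print(onz('top',uv,z))
for uv in((247,160),(330,141),(158,155)):print(onz('top',uv,0.03))
st=robot.observe();Rm=R.from_euler('xyz',st['tool_rot']).as_matrix();print(Rm)
E
```

```text
[191.3434 226.372 ] [ 166  204   52   45 1395] ((554.2251586914062, 239.98406982421875), (123.37260437011719, 65.44940948486328), 63.222686767578125)
[[497.2185 199.656 ]
 [555.6495 170.1695]
 [611.2318 280.3121]
 [552.8008 309.7987]]
[311.3668 251.5019] [ 272  222   80   60 3877] ((494.63592529296875, -21.996665954589844), (116.223388671875, 163.60244750976562), 6.742224216461182)
[[ 427.3224   52.4164]
 [ 446.5298 -110.0546]
 [ 561.9494  -96.4097]
 [ 542.7421   66.0613]]
[0.4927 0.0424 0.05  ]
[ 0.5063 -0.0809  0.05  ]
[0.6974 0.1162 0.03  ]
[ 0.7399 -0.0683  0.03  ]
[0.7095 0.3118 0.03  ]
[[ 0.9435 -0.0006  0.3314]
 [-0.3314 -0.0012  0.9435]
 [-0.0002 -1.     -0.0013]]
```

>>> {"name": "apply_moves", "arguments": {
  "plan": [
    [0.054, 0.009, -0.014, 0, 10, 0, -1],
    [0.108, 0.018, -0.028, 0, 20, 0, -1],
    [0.162, 0.027, -0.042, 0, 30, 0, -1],
    [0.216, 0.036, -0.056, 0, 40, 0, -1],
    [0.27, 0.045, -0.07, 0, 50, 0, -1]
  ]
}}

```text
time: 0.72
tool_pos: [0.4067, 0.3386, 0.1922]
tool_rot: [-1.571, 0.0, -1.216]
contact_force: [0.2, 0.4, -0.1]
opening: 0.0917
```

Run:
```python
from h import *
st=robot.observe();print(st)
print(totool(st,[.554,.240,.16]));print(R.from_euler('xyz',st['tool_rot']).as_matrix())
```

```text
{'time': 0.725, 'qpos': array([0.5493, 0.3908, 1.583 , 0.0002, 1.1681, 0.1946]), 'qvel': array([-0.8009,  0.2557, -0.1852,  0.0029, -0.0786,  0.5913]), 'joint_efforts': array([  3.2873, -46.5047, -21.6796,  -0.0467,   0.3287,  -0.8165]), 'tool_pos': array([0.4067, 0.3386, 0.1922]), 'tool_rot': array([-1.5712,  0.0001, -1.2162]), 'contact_force': array([ 0.2143,  0.3815, -0.1224]), 'torque': array([-0.0056,  0.0309, -0.0109]), 'opening': 0.09169202893133316}
[0.1436 0.0322 0.1039]
[[ 0.3472 -0.0004  0.9378]
 [-0.9378 -0.0001  0.3472]
 [-0.0001 -1.     -0.0004]]
```

>>> {"name": "apply_moves", "arguments": {
  "plan": [
    [0.036, 0.008, 0.026, 0, 10, 0, -1],
    [0.072, 0.016, 0.052, 0, 20, 0, -1],
    [0.108, 0.024, 0.078, 0, 30, 0, -1],
    [0.144, 0.032, 0.104, 0, 40, 0, -1],
    [0.144, 0.032, 0.104, 0, 47.4, 0, -1]
  ]
}}

```text
time: 1.35
tool_pos: [0.5554, 0.2393, 0.1591]
tool_rot: [-1.572, -0.002, -2.046]
contact_force: [-0.9, 0.6, -0.6]
opening: 0.0915
```

Run:
```python
from h import *
cams.read_camera("wrist")
st=robot.observe();im=cams.read_camera("wrist");cv2.imwrite("pics/w1.png",im)
print(st['tool_pos'],st['tool_rot'],st['qvel'])
np.save("st1.npy",np.r_[st['tool_pos'],st['tool_rot']])
```

```text
[0.5544 0.2403 0.1595] [-1.5721 -0.0013 -2.0496] [ 0.0316 -0.0222  0.0182  0.0051  0.003  -0.2081]
```

View pics/w1.png

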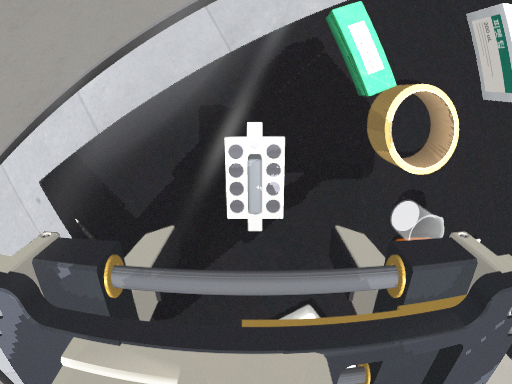

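The wrist view shows the carrier upright at about (255,178), with ear tips at (255,122) and (255,231). The bar spans x 248–261. I'll measure it precisely.

Run:
```python
from h import *
a=np.load("st1.npy");st=dict(tool_pos=a[:3],tool_rot=a[3:])
im=cv2.imread("pics/w1.png");g=cv2.cvtColor(im,cv2.COLOR_BGR2GRAY)
m=(g>110).astype(np.uint8);m[:115]=0;m[240:]=0;m[:,:215]=0;m[:,295:]=0
cnt=max(cv2.findContours(m,cv2.RETR_EXTERNAL,cv2.CHAIN_APPROX_NONE)[0],key=cv2.contourArea)
W=np.array([onz('wrist',p[0],.005,st)[:2] for p in cnt])
r=cv2.minAreaRect((W*1000).astype(np.float32));print(cv2.boundingRect(cnt),r)
# bar top corners at z=.035 (pixels)
b=cv2.inRange(g,100,215);
print(g[165,240:272],g[200,240:272])
for u in(248,261):print(onz('wrist',(u,165),.035,st))
st=robot.observe();print(st['tool_pos'],st['tool_rot'])
```

```text
(224, 122, 61, 110) ((555.3207397460938, 241.001708984375), (120.22526550292969, 62.425071716308594), 63.105987548828125)
[149 232 255 255 255 255 255 214 177 194 210 187 188 190 190 192 189 195
 194 188 167 174 244 254 253 253 253 248 150 125 122 124] [237 251 253 252 252 253 253 248 134 161 176 183 185 185 185 185 186 186
 186 183 175 173 239 253 252 252 252 251 247 186 192 120]
[0.56   0.2634 0.035 ]
[0.5709 0.2578 0.035 ]
[0.5537 0.241  0.1598] [-1.5721 -0.001  -2.04  ]
```

>>> {"name": "apply_moves", "arguments": {
  "plan": [
    [-0.001, 0.045, 0.001, 0, 0, 0, -0.3],
    [-0.001, 0.09, 0.001, 0, 0, 0, -0.3],
    [-0.001, 0.12, 0.001, 0, 0, 0, -0.3],
    [-0.001, 0.135, 0.001, 0, 0, 0, -0.3],
    [-0.001, 0.141, 0.001, 0, 0, 0, -0.3]
  ]
}}

```text
time: 2.08
tool_pos: [0.5548, 0.2425, 0.0195]
tool_rot: [-1.571, -0.0, -2.036]
contact_force: [0.9, 0.2, -0.8]
opening: 0.0597
```

>>> {"name": "apply_moves", "arguments": {
  "plan": [
    [0, 0, 0, 0, 0, 0, 1],
    [0, 0, 0, 0, 0, 0, 1],
    [0, 0, 0, 0, 0, 0, 1],
    [0, 0, 0, 0, 0, 0, 1],
    [0, 0, 0, 0, 0, 0, 1]
  ],
  "squeeze": 50
}}

```text
time: 2.7
tool_pos: [0.5551, 0.2422, 0.0199]
tool_rot: [-1.571, 0.0, -2.038]
contact_force: [0.8, -0.1, 0.9]
opening: 0.0141
```

>>> {"name": "apply_moves", "arguments": {
  "plan": [
    [0, -0.04, 0, 0, 0, 0, 1],
    [0, -0.09, 0, 0, 0, 0, 1],
    [0.04, -0.13, -0.001, 0, 0, 0, 1],
    [0.09, -0.16, -0.002, 0, 0, 0, 1],
    [0.14, -0.18, -0.003, 0, 8, 0, 1]
  ]
}}

```text
time: 3.32
tool_pos: [0.4886, 0.1174, 0.201]
tool_rot: [-1.569, 0.001, -2.18]
contact_force: [0.8, -0.6, -1.5]
opening: 0.0136
```

>>> {"name": "apply_moves", "arguments": {
  "plan": [
    [0.05, 0, -0.001, 0, 5, 0, 1],
    [0.1, 0, -0.002, 0, 10, 0, 1],
    [0.155, 0, -0.003, 0, 15, 0, 1],
    [0.2, 0, -0.005, 0, 20, 0, 1],
    [0.237, 0, -0.007, 0, 25, 0, 1]
  ]
}}

```text
time: 3.95
tool_pos: [0.347, -0.0732, 0.1997]
tool_rot: [-1.571, -0.0, -2.617]
contact_force: [0.5, -0.1, -2.0]
opening: 0.0138
```

Run:
```python
from h import *
for i in range(4):cams.read_camera("wrist")
st=robot.observe();im=cams.read_camera("wrist");cv2.imwrite("pics/w2.png",im)
print(st)
np.save("st2.npy",np.r_[st['tool_pos'],st['tool_rot']])
```

```text
{'time': 4.15, 'qpos': array([-0.4219,  0.0695,  1.9954,  0.0005,  1.0762,  0.6221]), 'qvel': array([ 0.0339,  0.0137, -0.016 ,  0.0019, -0.001 , -0.0008]), 'joint_efforts': array([ -0.8141, -26.6832, -22.062 ,  -0.0214,   0.0417,  -0.0109]), 'tool_pos': array([ 0.3483, -0.0725,  0.1998]), 'tool_rot': array([-1.5707,  0.0006, -2.6151]), 'contact_force': array([-0.4582, -0.8015, -2.3538]), 'torque': array([-0.0588,  0.0985,  0.0243]), 'opening': 0.013661333105612001}
```

View pics/w2.png

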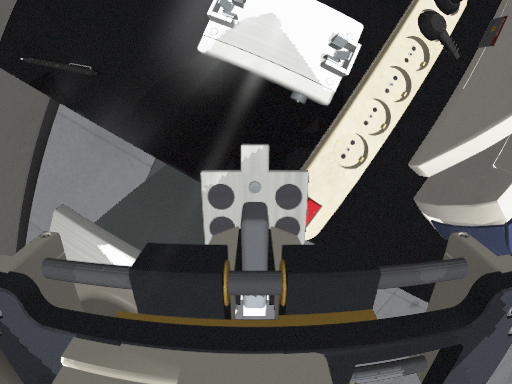

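The held carrier is square in the jaws: its ear end is at (255,145) and its plate edge at row 171. The shaker is partly cut off at the top, at (285,45), so I'll move a bit closer.

>>> {"name": "apply_moves", "arguments": {
  "plan": [
    [-0.03, 0, 0.005, 0, 0, 0, 1],
    [-0.055, 0, 0.01, 0, 0, 0, 1],
    [-0.07, 0, 0.012, 0, 0, 0, 1],
    [-0.07, 0, 0.012, 0, 0, 0, 1],
    [-0.07, 0, 0.012, 0, 0, 0, 1]
  ]
}}

```text
time: 4.82
tool_pos: [0.4142, -0.0471, 0.1995]
tool_rot: [-1.572, -0.001, -2.613]
contact_force: [0.4, -0.6, -1.4]
opening: 0.0131
```

Run:
```python
from h import *
for i in range(2):cams.read_camera("wrist")
st=robot.observe();im=cams.read_camera("wrist");cv2.imwrite("pics/w3.png",im)
print(st['tool_pos'],st['tool_rot'],st['qvel'])
np.save("st3.npy",np.r_[st['tool_pos'],st['tool_rot']])
cv2.imwrite("pics/w3c.png",cv2.resize(im[0:190,130:400],None,fx=2.9,fy=2.9,interpolation=cv2.INTER_CUBIC))
```

```text
[ 0.4142 -0.0474  0.1997] [-1.5711 -0.0003 -2.6139] [-0.0035 -0.003  -0.0028  0.0003 -0.0017  0.0017]
```

View pics/w3c.png

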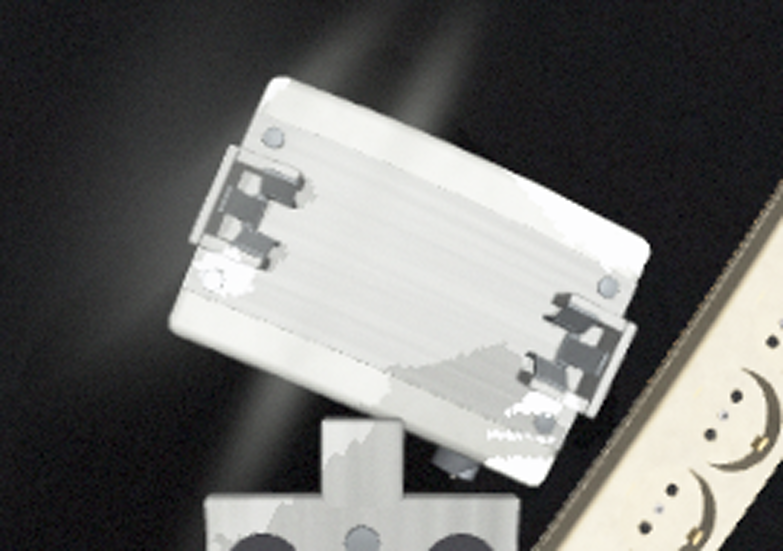

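The crop shows the bracket with its four screws at crop positions (273,138), (607,287), (213,278) and (545,423). The slots are at (245,205) and (585,350). The held ear is at crop x 322–402, y 420, and the plate edge at x 206–518, y 495.

Run:
```python
from h import *
a=np.load("st3.npy");st=dict(tool_pos=a[:3],tool_rot=a[3:])
f=lambda p:(130+(p[0]+.5)/2.9-.5,(p[1]+.5)/2.9-.5)
S=np.array([onz('wrist',f(p),.035,st)[:2] for p in((273,138),(607,287),(545,423),(213,278))])*1000
print("screws",S,S.mean(0),[np.linalg.norm(S[i]-S[i-1]) for i in range(4)])
for i,j in((1,0),(2,3)):d=S[j]-S[i];print(np.degrees(np.arctan2(d[1],d[0])))
for i,j in((3,0),(2,1)):d=S[j]-S[i];print(90+np.degrees(np.arctan2(d[1],d[0])))
# box edges z=.03
im=cv2.imread("pics/w3.png");g=cv2.cvtColor(im,cv2.COLOR_BGR2GRAY)
E=np.array([onz('wrist',f(p),.03,st)[:2] for p in((300,84),(635,232),(528,479),(190,333),(650,255),(560,465),(262,100),(180,305))])*1000
print(E)
d=E[0]-E[1];print("back edge ang",np.degrees(np.arctan2(d[1],d[0])),"front",np.degrees(np.arctan2(*(E[3]-E[2])[::-1])))
# end wall outer tops z=.034+.026
Wl=np.array([onz('wrist',f(p),.060,st)[:2] for p in((231,147),(190,240),(635,325),(592,417))])*1000
print("walls",Wl,Wl.mean(0));d=Wl[:2].mean(0)-Wl[2:].mean(0);print(np.linalg.norm(d),np.degrees(np.arctan2(d[1],d[0])))
# carrier in tool frame, face at TCP z -.0149
Rm=R.from_euler('xyz',a[3:]).as_matrix()
for p in((322,420),(402,420),(206,495),(518,495),(322,480),(402,480)):
  print(Rm.T@(onz('wrist',f(p),a[2]-.0149,st)-a[:3])*1000)
```

```text
screws [[519.3066  50.6964]
 [535.0593 -80.3718]
 [479.551  -87.4789]
 [464.3552  44.0774]] [499.568  -18.2693] [np.float64(55.34857988630833), np.float64(132.01141511302657), np.float64(55.96140604594846), np.float64(132.43100731513863)]
96.85334460852589
96.58892941340474
96.86829355620918
97.29628760071495
[[ 542.452    53.5177]
 [ 559.8249  -79.8063]
 [ 457.8346  -94.899 ]
 [ 442.0193   42.5334]
 [ 555.7418  -89.3367]
 [ 468.8905 -102.6683]
 [ 530.5443   62.5097]
 [ 449.3979   50.9053]]
back edge ang 97.42414332158023 front 96.56455383688173
walls [[507.5035  56.9637]
 [473.6697  53.3401]
 [525.6886 -89.6557]
 [490.6224 -93.9162]] [499.371 -18.317]
147.9844642152265 96.81831813915633
[-59.3239  14.8828  -7.9269]
[-59.325   14.8777   7.2616]
[-44.7562  14.8955 -30.8621]
[-44.7582  14.8747  30.2075]
[-47.6123  14.8868  -8.047 ]
[-47.6129  14.8815   7.3851]
```

>>> {"name": "apply_moves", "arguments": {
  "plan": [
    [-0.018, 0, 0.003, 0, -10, 0, 1],
    [-0.036, 0, 0.007, 0, -20, 0, 1],
    [-0.053, 0, 0.01, 0, -30, 0, 1],
    [-0.071, 0, 0.014, 0, -40, 0, 1],
    [-0.0885, 0, 0.0173, 0, -50, 0, 1]
  ],
  "squeeze": 60
}}

```text
time: 5.6
tool_pos: [0.5003, -0.0178, 0.1998]
tool_rot: [-1.571, 0.0, -1.736]
contact_force: [-0.2, -0.4, -1.7]
opening: 0.0133
```

>>> {"name": "apply_moves", "arguments": {
  "plan": [
    [0, 0.01, 0, 0, -10, 0, 1],
    [0, 0.03, 0, 0, -16.6, 0, 1],
    [0, 0.05, 0, 0, -16.6, 0, 1],
    [0, 0.06, 0, 0, -16.6, 0, 1],
    [0, 0.06, 0, 0, -16.6, 0, 1]
  ]
}}

```text
time: 6.22
tool_pos: [0.4997, -0.0178, 0.1394]
tool_rot: [-1.572, 0.0, -1.452]
contact_force: [-0.2, -0.5, -1.7]
opening: 0.0139
```

Run:
```python
from h import *
for i in range(3):cams.read_camera("wrist")
st=robot.observe();im=cams.read_camera("wrist");cv2.imwrite("pics/w4.png",im)
cv2.imwrite("pics/s4.png",cv2.resize(cams.read_camera("scene")[180:330,180:350],None,fx=4,fy=4,interpolation=cv2.INTER_CUBIC))
print(st)
print(totool(st,[.4994,-.0178,.0539]), np.degrees(-1.4516-st['tool_rot'][2]))
np.save("st4.npy",np.r_[st['tool_pos'],st['tool_rot']])
```

```text
{'time': 6.375, 'qpos': array([-0.1888,  0.4015,  1.7301,  0.0001,  1.0085, -0.3082]), 'qvel': array([ 0.0026, -0.0023,  0.0012,  0.0008, -0.0026, -0.0003]), 'joint_efforts': array([ -0.0352, -43.0403, -21.0728,   0.0512,   0.0683,   0.0006]), 'tool_pos': array([ 0.5006, -0.0178,  0.1405]), 'tool_rot': array([-1.5694, -0.0003, -1.4515]), 'contact_force': array([ 0.6654,  0.591 , -2.5692]), 'torque': array([-0.0442,  0.037 ,  0.0399]), 'opening': 0.013807155034435787}
[-0.0002  0.0866 -0.0013] -0.007018173660145089
```

View pics/w4.png

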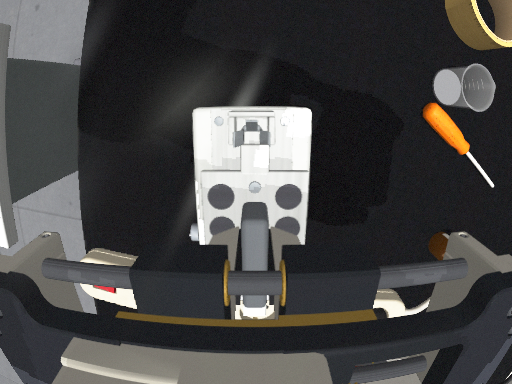

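The held ear (col 255) lies over the slot (col 252), square to the bracket. I'll descend, watching the force.

>>> {"name": "apply_moves", "arguments": {
  "plan": [
    [0, 0.015, -0.0007, 0, 0, 0, 1],
    [0, 0.03, -0.0007, 0, 0, 0, 1],
    [0, 0.042, -0.0007, 0, 0, 0, 1],
    [0, 0.05, -0.0007, 0, 0, 0, 1],
    [0, 0.055, -0.0007, 0, 0, 0, 1]
  ]
}}

```text
time: 7.1
tool_pos: [0.4994, -0.0178, 0.0842]
tool_rot: [-1.571, 0.0, -1.451]
contact_force: [-0.5, 0.2, -1.6]
opening: 0.0135
```

Run:
```python
from h import *
t=[]
for i in range(3):
  st=robot.observe();t.append(np.r_[st['tool_pos'],st['tool_rot'],st['contact_force']]);im=cams.read_camera("wrist")
t=np.mean(t,0);print(t);st=dict(tool_pos=t[:3],tool_rot=t[3:6]);print(totool(st,[.4994,-.0178,.0539]))
b=cams.read_camera("scene")
A=cv2.resize(im[80:260,170:340],(800*170//360,400));B=cv2.resize(b[190:320,190:330],None,fx=3,fy=3,interpolation=cv2.INTER_CUBIC)
A=cv2.resize(A,(int(A.shape[1]*B.shape[0]/A.shape[0]),B.shape[0]))
cv2.imwrite("pics/d5.png",np.hstack([A,B]))
```

```text
[ 0.4992 -0.0177  0.0841 -1.5714  0.0003 -1.4514 -0.3054  0.5054 -1.8717]
[0.0001 0.0302 0.0002]
```

View pics/d5.png

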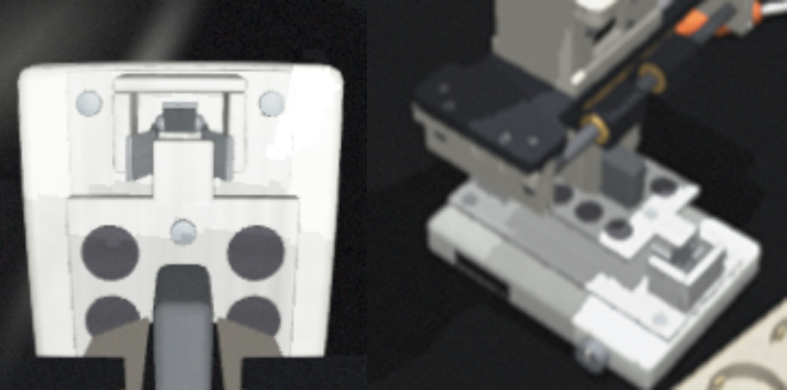

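Run:
```python
from h import *
print(cams.calibration('wrist'))
st=robot.observe();im=cams.read_camera("wrist");g=cv2.cvtColor(im,cv2.COLOR_BGR2GRAY)
Rm=R.from_euler('xyz',st['tool_rot']).as_matrix()
T=lambda uv,z:Rm.T@(onz('wrist',uv,z,st)-st['tool_pos'])*1000
f=lambda u,v:(170+(u+.5)*170/377*1.03-.5,80+(v+.5)*180/390-.5) 
print(g[152,232:280]);print(g[128,200:310]);print(g[180,195:315])
c=cv2.HoughCircles(cv2.resize(g,None,fx=3,fy=3),cv2.HOUGH_GRADIENT,1,60,param1=80,param2=12,minRadius=12,maxRadius=24)
if c is not None:print(c[0]/3)
print(T((254.3,150),.07),T((254.3,128),.035))
```

```text
{'fx': 297.3186396354542, 'fy': 297.3186396354542, 'cx': 254.34375731210062, 'cy': 191.35567367543814, 'T_tool_cam': array([[-0.    , -0.9529, -0.3033, -0.0834],
       [-0.0001,  0.3033, -0.9529, -0.1475],
       [ 1.    ,  0.    , -0.0001,  0.0012],
       [ 0.    ,  0.    ,  0.    ,  1.    ]])}
[134 131 130 133 131 130 132 129 129 222 244 244 244 245 245 244 244 243
 241 241 240 240 241 242 242 242 243 243 243 244 244 245 245 244 242 239
 203 124 125 124 124 122 145 179 178 210 244 243]
[237 240 243 244 230 199 201 204 209 210 216 217 220 220 221 207 204 242
 240 237 239 228 227 236 239 239 239 239 233 200 156 144 140 212 237 241
 241 241 240 241 241 243 244 244 181 192 187 189 188 189 191 187 173 186
 186 186 191 191 190 188 207 245 246 245 245 245 244 245 246 246 246 245
 213 103 104 177 236 246 245 245 245 245 236 221 240 245 246 245 246 172
 217 221 220 222 222 224 221 220 220 213 215 247 254 255 253 252 255 255
 255 255]
[234 233 234 234 234 223 222 231 235 235 236 237 239 239 237 235 235 237
 237 235 236 238 241 241 241 240 240 239 241 238 239 238 239 239 239 241
 241 239 239 239 240 241 240 239 239 239 239 237 238 236 236 235 238 238
 237 236 237 236 230 220 235 237 241 240 239 240 239 240 239 240 240 238
 239 239 240 241 242 241 241 240 238 238 238 238 240 243 242 241 241 237
 236 237 236 236 237 237 240 241 242 240 237 236 235 235 233 233 234 236
 239 240 242 244 240 229 249 251 251 251 251 251]
[[210.5    127.1667   6.1667]
 [254.5    187.1667   6.2667]
 [295.1667 128.1667   5.6333]
 [496.5    158.8333   7.8   ]
 [246.8333 137.5      6.2667]
 [503.1667 365.1667   7.8   ]
 [244.5    313.1667   7.8   ]
 [468.5    110.1667   4.2333]
 [461.8333 238.1667   6.1   ]
 [277.8333 297.8333   4.7   ]]
[-55.7028  14.8698   1.1891] [-64.601   49.8696   1.1881]
```

Measured in the image, the slot centre is 1.2 mm to the tool's -z side of the ear. I'll correct that before pressing.

>>> {"name": "apply_moves", "arguments": {
  "plan": [
    [0, 0, -0.0011, 0, 0, 0, 1],
    [0, 0.004, -0.0011, 0, 0, 0, 1],
    [0, 0.008, -0.0011, 0, 0, 0, 1],
    [0, 0.012, -0.0011, 0, 0, 0, 1],
    [0, 0.016, -0.0011, 0, 0, 0, 1]
  ]
}}

```text
time: 7.98
tool_pos: [0.4986, -0.0181, 0.0694]
tool_rot: [-1.57, -0.001, -1.451]
contact_force: [-1.9, -0.4, 7.3]
opening: 0.0138
```

>>> {"name": "apply_moves", "arguments": {
  "plan": [
    [0, 0.002, 0, 0, 0, 0, 1],
    [0, 0.004, 0, 0, 0, 0, 1],
    [0, 0.006, 0, 0, 0, 0, 1],
    [0, 0.007, 0, 0, 0, 0, 1],
    [0, 0.008, 0, 0, 0, 0, 1]
  ]
}}

```text
time: 8.6
tool_pos: [0.499, -0.0179, 0.0625]
tool_rot: [-1.569, -0.001, -1.451]
contact_force: [-5.2, 1.7, 20.0]
opening: 0.0132
```

>>> {"name": "apply_moves", "arguments": {
  "plan": [
    [0, 0.0015, -0.0005, 0, 0, 0, 1],
    [0, 0.003, -0.0005, 0, 0, 0, 1],
    [0, 0.0045, -0.0005, 0, 0, 0, 1],
    [0, 0.006, -0.0005, 0, 0, 0, 1],
    [0, 0.007, -0.0005, 0, 0, 0, 1]
  ]
}}

```text
time: 9.22
tool_pos: [0.4985, -0.0179, 0.0548]
tool_rot: [-1.569, -0.0, -1.451]
contact_force: [-0.4, 0.8, 6.4]
opening: 0.0138
```

>>> {"name": "apply_moves", "arguments": {
  "plan": [
    [0, 0.0005, 0, 0, 0, 0, 1],
    [0, 0.001, 0, 0, 0, 0, 1],
    [0, 0.0015, 0, 0, 0, 0, 1],
    [0, 0.002, 0, 0, 0, 0, 1],
    [0, 0.002, 0, 0, 0, 0, 1]
  ]
}}

```text
time: 9.85
tool_pos: [0.4984, -0.0179, 0.0539]
tool_rot: [-1.569, -0.0, -1.451]
contact_force: [-5.6, 1.6, 21.7]
opening: 0.0133
```

>>> {"name": "apply_moves", "arguments": {
  "plan": [
    [0, 0.0005, 0, 0, 0, 0, 1],
    [0, 0.001, 0, 0, 0, 0, 1],
    [0, 0.001, 0, 0, 0, 0, 1],
    [0, 0.001, 0, 0, 0, 0, 1],
    [0, 0.001, 0, 0, 0, 0, 1]
  ]
}}

```text
time: 10.48
tool_pos: [0.4984, -0.0179, 0.0538]
tool_rot: [-1.568, -0.001, -1.451]
contact_force: [-9.5, 2.1, 31.3]
opening: 0.0133
```

Run:
```python
from h import *
im=cams.read_camera("wrist");b=cams.read_camera("scene");print(robot.observe()['contact_force'],robot.observe()['torque'])
A=cv2.resize(im[80:260,170:340],None,fx=2.2,fy=2.2,interpolation=cv2.INTER_CUBIC);B=cv2.resize(b[200:330,190:330],(426,396),interpolation=cv2.INTER_CUBIC)
cv2.imwrite("pics/d6.png",np.hstack([A,B]))
```

```text
[-8.9521  1.8111 32.6991] [ 0.2645  1.6983 -0.0217]
```

View pics/d6.png

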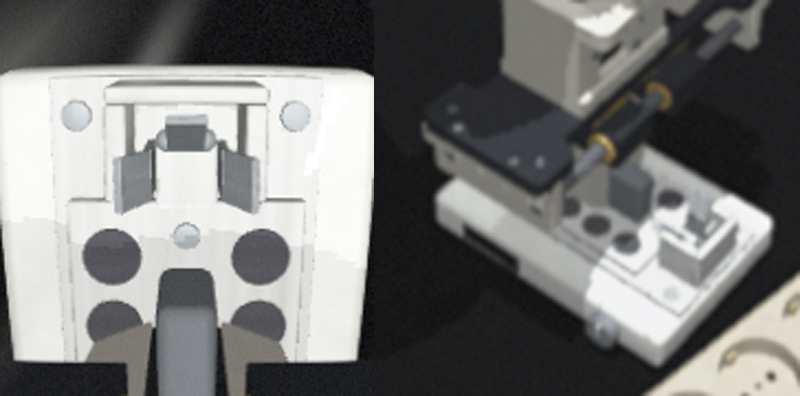

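The plate rests on the floor: the force climbs to 31 N while z holds at 0.0538, and the catch nose lies over the ear at (187,133). I'll ease off and release.

>>> {"name": "apply_moves", "arguments": {
  "plan": [
    [0, -0.001, 0, 0, 0, 0, 1],
    [0, -0.0015, 0, 0, 0, 0, 1],
    [0, -0.0015, 0, 0, 0, 0, -0.2],
    [0, -0.0015, 0, 0, 0, 0, -0.2],
    [0, -0.0015, 0, 0, 0, 0, -0.2]
  ]
}}

```text
time: 11.2
tool_pos: [0.4977, -0.0179, 0.0519]
tool_rot: [-1.571, 0.0, -1.451]
contact_force: [0.3, 0.6, 0.7]
opening: 0.0394
```

>>> {"name": "apply_moves", "arguments": {
  "plan": [
    [0, -0.002, 0, 0, 0, 0, -0.2],
    [0, -0.022, 0, 0, 0, 0, -0.2],
    [0, -0.06, 0, 0, 0, 0, -0.2],
    [0, -0.1, 0, 0, 0, 0, -0.2],
    [0, -0.12, 0, 0, 0, 0, -0.2]
  ]
}}

```text
time: 11.82
tool_pos: [0.4985, -0.0181, 0.1744]
tool_rot: [-1.568, -0.001, -1.451]
contact_force: [0.2, 0.4, -0.8]
opening: 0.055
```

Run:
```python
from h import *
for i in range(3):cams.read_camera("wrist")
st=robot.observe();im=cams.read_camera("wrist");b=cams.read_camera("scene");cv2.imwrite("pics/w7.png",im);t=cams.read_camera("top");cv2.imwrite("pics/top7.png",t)
print(st['tool_pos'],st['contact_force'],st['opening'],st['time'])
A=cv2.resize(im[90:260,180:330],(352,400),interpolation=cv2.INTER_CUBIC);B=cv2.resize(b[200:330,190:330],(430,400),interpolation=cv2.INTER_CUBIC)
cv2.imwrite("pics/d7.png",np.hstack([A,B]))
t0=cv2.imread("pics/top0.png")
for n,(u,v) in dict(beaker=(247,160),bottle=(330,141),case=(158,155)).items():
  s=np.s_[v-18:v+18,u-24:u+24];print(n,cv2.absdiff(t0[s],t[s]).mean())
```

```text
[ 0.4982 -0.018   0.1728] [ 1.1034 -0.8967 -0.2786] 0.0553500214323314 11.975
beaker 2.9135802469135803
bottle 2.2511574074074074
case 3.2565586419753085
```

View pics/d7.png

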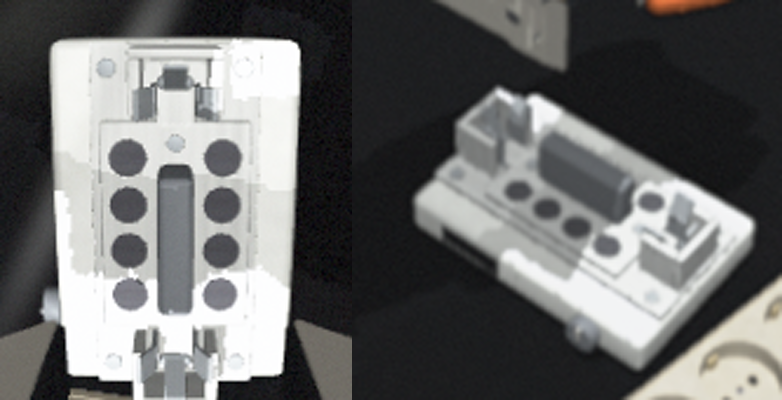

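Both ends look alike and the plate appears flat. As a check on seating, I'll tap the middle of the bar's top with closed fingers. If the plate is home, contact should come at TCP z of about 0.080.

>>> {"name": "apply_moves", "arguments": {
  "plan": [
    [0, 0.02, 0, 0, 0, 0, 1],
    [0, 0.04, 0, 0, 0, 0, 1],
    [0, 0.06, 0, 0, 0, 0, 1],
    [0, 0.08, 0, 0, 0, 0, 1],
    [0, 0.088, 0, 0, 0, 0, 1]
  ],
  "squeeze": 10
}}

```text
time: 12.75
tool_pos: [0.4965, -0.0177, 0.0822]
tool_rot: [-1.575, 0.001, -1.451]
contact_force: [1.0, 0.2, 0.4]
opening: 0.0095
```

>>> {"name": "apply_moves", "arguments": {
  "plan": [
    [0, 0.001, 0, 0, 0, 0, 1],
    [0, 0.002, 0, 0, 0, 0, 1],
    [0, 0.003, 0, 0, 0, 0, 1],
    [0, 0.004, 0, 0, 0, 0, 1],
    [0, 0.0045, 0, 0, 0, 0, 1]
  ]
}}

```text
time: 13.38
tool_pos: [0.498, -0.018, 0.0803]
tool_rot: [-1.57, -0.0, -1.451]
contact_force: [-2.2, -0.2, 9.3]
opening: 0.0003
```

Contact came at 0.0803, which agrees with the plate being home. I'll press once more to about 20 N and then retreat.

>>> {"name": "apply_moves", "arguments": {
  "plan": [
    [0, 0.0005, 0, 0, 0, 0, 1],
    [0, 0.001, 0, 0, 0, 0, 1],
    [0, 0.0015, 0, 0, 0, 0, 1],
    [0, 0.0015, 0, 0, 0, 0, 1],
    [0, 0.0015, 0, 0, 0, 0, 1]
  ]
}}

```text
time: 14.0
tool_pos: [0.498, -0.018, 0.0802]
tool_rot: [-1.569, -0.001, -1.451]
contact_force: [-5.3, 1.0, 17.7]
opening: 0.0004
```

>>> {"name": "apply_moves", "arguments": {
  "plan": [
    [0, -0.01, 0, 0, 0, 0, 1],
    [0, -0.04, 0, 0, 0, 0, 1],
    [0, -0.08, 0, 0, 0, 0, 1],
    [0, -0.1, 0, 0, 0, 0, 1],
    [0, -0.1, 0, 0, 0, 0, 1]
  ]
}}

```text
time: 14.62
tool_pos: [0.4987, -0.0181, 0.1797]
tool_rot: [-1.567, -0.001, -1.451]
contact_force: [0.5, -0.4, -0.4]
opening: 0.0002
```

Run:
```python
from h import *
for i in range(3):cams.read_camera("wrist")
st=robot.observe();im=cams.read_camera("wrist");b=cams.read_camera("scene")
print(st['tool_pos'],st['contact_force'],st['time'])
A=cv2.resize(im[90:260,180:330],(352,400),interpolation=cv2.INTER_CUBIC);B=cv2.resize(b[200:330,190:330],(430,400),interpolation=cv2.INTER_CUBIC)
cv2.imwrite("pics/d8.png",np.hstack([A,B]))
```

```text
[ 0.4971 -0.0178  0.1771] [ 0.0393 -0.6796  0.5296] 14.775
```

View pics/d8.png

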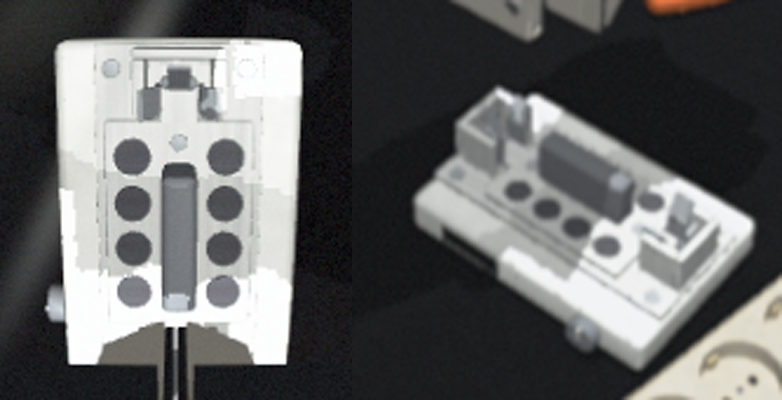

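The plate is unchanged, sitting flat in the bracket with both ears between the springs and the arm clear.

```bash
python3 -c "
from cell import robot
print(robot.hand_in())"
```

```text
the job is handed in; nothing more can be done
None
```

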